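Change the worn roller in the strip-feed stand

TASK

One of the two rollers in the small slotted stand is worn thin in the middle: first lift it out and lay it flat in the open wooden tray, letting go of it there. Then take from the cork mat the spare roller that is long enough to span the stand, and lower it into the slots that came free until both axle ends rest on the slot bottoms. Set the rollers down rather than dropping them, and leave the good roller, the short spare and everything else on the bench where they are.

Things in the scene. Friction and masses are not known exactly. Their poses are not given: they have to be found in the camera images.
- stand: Fixed roller stand: plywood base 200 x 118 x 10 mm, two upright aluminium cheeks 190 mm along x, 10 mm thick, inner faces at y = +-45 mm, outer at +-55, tops 85 mm above the bench. Each has two vertical slots, open at the top, at x = -45 and +45 mm. A rod joins the cheeks at x = 0, z = 24 mm. Origin: centre of the underside, on the bench; z up. Seated axles lie along y.
- bay_near (a point): Middle of the bay at the stand's x = -45 mm, 60 mm above the bench: where the centre of a seated 10 mm axle lies. Slots are 13 mm wide with lips rounded at 6 mm radius; their flat bottoms are 55 mm above the bench. One bay holds roller_worn, the other roller_good; which is which varies.
- bay_far (a point): The same for the bay at the stand's x = +45 mm. Axes as the stand's.
- roller_worn: Worn roller, seated in one bay of the stand at the start: steel axle 10 mm diameter, 130 mm long; dark grey rubber barrel 80 mm long, waisted: 40 mm diameter at the ends, 28 mm diameter over the middle 32 mm, with cones between. About 0.2 kg. Origin at the middle of the axle; own y axis along the axle (own x and z turn with the roller, any roll angle).
- roller_good: Good roller, seated in the other bay: steel axle 10 mm diameter, 130 mm long, straight dark grey rubber barrel 40 mm diameter, 80 mm long. Stays where it is. Origin at the middle of the axle; own y axis along the axle (own x and z turn with the roller, any roll angle).
- roller_new: The spare that fits, lying on the cork mat, free to roll: steel axle 10 mm diameter, 130 mm long, straight dark grey rubber barrel 40 mm diameter, 80 mm long, about 0.26 kg. Origin at the middle of the axle; own y axis along the axle (own x and z turn with the roller, any roll angle).
- roller_short: The other spare, too short for the stand, lying on the cork mat beside the fitting one (which of the two is nearer the robot varies): axle 10 mm diameter, 84 mm long, straight dark grey rubber barrel 40 mm diameter, 56 mm long. Stays where it is. Origin at the middle of the axle; own y axis along the axle (own x and z turn with the roller, any roll angle).
- mat: Fixed cork mat 220 x 190 x 4 mm, to the left or to the right of the stand, the tray being on the other side. Origin: centre of its underside, on the bench; z up.
- tray: Fixed open wooden tray, 210 (x) x 190 (y) x 40 mm outside, walls and floor 6 mm, empty. Origin: centre of its underside, on the bench; z up. A roller lying in it has its axle about 26 mm above the bench.
- glue: Bystander: small glue bottle, 32 mm diameter, 75 mm tall, close beside the stand (about 110 mm from its centre along y). Origin: centre of its underside.
- tin: Bystander: small tin, 34 mm diameter, 40 mm tall, close beside the stand on the other side. Origin: centre of its underside.
- driver: Bystander: screwdriver 150 mm long lying between the robot and the stand. Origin: on its underside at the middle.
- mug: Bystander: white mug, 72 mm diameter, 85 mm tall, beyond the stand. Origin: centre of its underside.
- oil: Bystander: white bottle, 48 mm diameter, 125 mm tall, beyond the mat. Origin: centre of its underside.
- block: Bystander: wood block 50 x 110 x 35 mm beyond the tray. Origin: centre of its underside.

How it is judged (in metres and radians):
On the way, in this order (a step that is already met when the one before it is completed fails the run):
1. the worn roller lies in the wooden tray, let go (x of roller_worn in the frame of tray between -0.09 and 0.09 m and y of roller_worn in the frame of tray between -0.08 and 0.08 m and z of roller_worn in the frame of tray between 0.015 and 0.034 m and contact force between the fingers and roller_worn below 0.1 N), for 0.2 s.
2. the fitting spare sits in the freed bay, both axle ends on the slot bottoms, let go ((((x of roller_new in the frame of stand between 0.04 and 0.05 m and y of roller_new in the frame of stand between -0.008 and 0.008 m and z of roller_new in the frame of stand between 0.056 and 0.0625 m and angle between the y axis of roller_new and the y axis of stand, either way round below 0.03 rad) and (x of roller_good in the frame of stand between -0.05 and -0.04 m and y of roller_good in the frame of stand between -0.008 and 0.008 m and z of roller_good in the frame of stand between 0.056 and 0.0625 m and angle between the y axis of roller_good and the y axis of stand, either way round below 0.03 rad)) or ((x of roller_new in the frame of stand between -0.05 and -0.04 m and y of roller_new in the frame of stand between -0.008 and 0.008 m and z of roller_new in the frame of stand between 0.056 and 0.0625 m and angle between the y axis of roller_new and the y axis of stand, either way round below 0.03 rad) and (x of roller_good in the frame of stand between 0.04 and 0.05 m and y of roller_good in the frame of stand between -0.008 and 0.008 m and z of roller_good in the frame of stand between 0.056 and 0.0625 m and angle between the y axis of roller_good and the y axis of stand, either way round below 0.03 rad))) and contact force between the fingers and roller_new below 0.1 N), for 0.2 s.
At the end, for the whole second after the job is handed in: Worn roller lies in the tray, axle under 34 mm high. Long spare in the freed bay, good roller in its own: axle centres 56 to 62.5 mm high, within 5 mm of the slot line, 8 mm of the middle along the axle, parallel to the stand within 0.03 rad. All let go, at rest (all of step 1 and all of step 2 and linear speed of each of roller_new, roller_worn, roller_good below 0.02 m/s); the robot touches nothing.
It fails at once if the good roller is moved by more than 15 mm (distance of roller_good from where it was at the start of the episode above 0.015 m).
It fails at once if the short spare is moved by more than 30 mm (distance of roller_short from where it was at the start of the episode above 0.03 m).
It fails at once if a bystander is moved by more than 30 mm or knocked over (distance of any of glue, tin, driver, mug, oil, block from where it was at the start of the episode above 0.03 m or angle between any of glue, tin, mug, oil's own z axis and vertical above 0.6 rad).
It fails at once if a roller is dropped (falls out of the grip faster than 0.9 m/s, a fall of about 40 mm) ((linear speed of roller_new above 0.9 m/s and contact force between the fingers and roller_new below 0.1 N) or (linear speed of roller_worn above 0.9 m/s and contact force between the fingers and roller_worn below 0.1 N)).
It also fails if it takes over 58 s, if anything falls off the work surface, if the arm or the gripper's body presses on something with over 40 N, if the wrist force passes 120 N, or if a joint passes its speed limit or range.

ROBOT

A 6-joint arm with a two-finger parallel gripper is mounted at the origin on the work surface. World frame = base frame: x ahead of the robot, y to its left, z up, the work surface at z = 0. Lengths are in mm, angles in rad, forces in N, time in s.
With the tool pointing down it reaches from about 250 to 775 mm from the base axis. Payload 8.9 kg.
Tool frame: the origin (TCP) lies on the centre line of the jaws, within the pads' length; the fingertips stand 11 mm ahead of it and the grasp point (between the pads) lies 8 mm behind it (ctrl.tcp_to_tips is the distance from the TCP to the fingertips, in mm); y points along the fingers, x is the direction in which the jaws open and shut, and the axes are right-handed (so a half turn about y gives the same grasp; the last joint's range is limited). The gripper opens to 85 mm and grips with 20 to 120 N. Pads are 22 mm wide; open, the fingers measure 114 mm over their backs; the gripper's body (76 mm by 85 mm) begins 54 mm behind the grasp point. The pads swing forward as they close: fully open they stand 13 mm farther back than shut.
Start: joints at [1.173, 0.291, -0.153, 1.127, 0, 1.431], TCP at [134.352, 507.517, 242.305] pointing down, gripper open.
Joint ranges: [-2.52, 2.52], [-0.91, 1.74], [-1.3, 1.37], [-1.96, 2.02], [-1.52, 1.47], [-3.14, 3.14]. Speed limits (rad/s): [2.22, 2.22, 2.79, 3.14, 3.14, 3.14].

INTERFACE

Orientations are given as a rotation vector (axis times angle).
In Python, from cell import ctrl gives the robot as it stands.
- The arm moves only by the tool send_rows, never from a script. Its argument "commands" is a list of rows, each a list of 2 entries, a list of its own where there are three numbers: the shift along the world's x, y, z in m, then the turn about the world's z in degrees. In form: [[[tx, ty, tz], spin], ...]. A call has 1 to 8 rows; each row shifts and turns the commanded pose from where the row before left it; what a row does not reach is not made up. A row lasts 1/8 s, in which the tool goes at most 62.5 mm and 10.7 degrees, less where a joint would pass 70% of its speed; a pose out of reach is approached as far as the arm can. A call with a gripper value outside its range is refused whole. "jaw" is the gripper command: -1 is fully open, 1 is shut, values between are in proportion, set as the call begins (left out, the last holds). The fingers move at their own pace and stop on an object; "force" is the grip in N (left out, the last holds). Time passes only in rows, so rows that do not move let the fingers close. It gives the time, the measured TCP pose, the force and the opening at its end, in the units of the state.
- ctrl.sense(): the state, without advancing time (a new reading comes with each control period).
- ctrl.get_image(name): name is "scene" or "top" or "wrist"; returns a dict with "color" (400x640x3 uint8, red, green, blue), "z_map" (400x640 float32, mm along the optical axis (not along the pixel's ray), 0 where there is no reading), "vertical_fov" (degrees; the focal length in pixels is half the picture's height over the tangent of half this angle, whatever the lens; pixels are square), "cx", "cy" (the principal point, pixels), "rvec" (rotation vector, rad) and "tvec" (3), from world to camera coordinates, as OpenCV has them. Camera axes: x right, y down, z forward; pixel columns grow to the right and rows downward; lengths in mm; the calibration is good to about 2 mm. The wrist camera is an equidistant fisheye: a pixel r from the principal point sees the ray r / f radians off the axis. A picture is of the moment at which its call begins.
- ctrl.finish_job(): hands the job in, once; it reports no verdict.
The state is a dict: "time": time; "q": joint angles; "joint_vel": joint speeds; "joint_efforts": joint torques, N m; "eef_pos": TCP position; "orientation": TCP orientation; "ft_force": force on the tool from outside, world axes, zero at the start; "ft_torque": the same for the moment, N m; "finger_gap": finger opening in mm.
Only numpy, scipy, OpenCV 4.12 (cv2) and the standard library are available. Lean on these libraries where they do the work, as an engineer would, in place of code of your own. Each camera call takes 0.05 s, during which the arm holds its last target.

## Working session

There is one attempt and no reset: what is moved stays moved. The work goes in short steps, Python scripts to look and compute and a tool call to move; the robot and the scene stay as the last step left them, time stands still between calls to the robot, and variables do not carry over. Pictures are saved under pics/ and viewed, and the job is handed in when it is done.

Besides the shell and the picture viewer there is one more tool, called after "Request:" by a JSON object that holds its "op" and its "data". send_rows: Moves the arm, as the interface text tells. Its arguments: {"type":"object","properties":{"commands":{"type":"array","items":{"type":"array"}},"jaw":{"type":"number"},"force":{"type":"number"}},"required":["commands"]}

```bash
ls; mkdir -p pics
cat > h.py <<'E'
import numpy as np, cv2
from cell import ctrl
def snap(n,fn=None):
    d=ctrl.get_image(n); np.savez('last_%s.npz'%n,**{k:np.asarray(v) for k,v in d.items()})
    if fn: cv2.imwrite('pics/'+fn,cv2.cvtColor(d['color'],cv2.COLOR_RGB2BGR))
    return d
def load(n): return dict(np.load('last_%s.npz'%n))
def K(d):
    return 200/np.tan(np.radians(float(d['vertical_fov']))/2)
def cloud(d):
    f=K(d); z=d['z_map'].astype(float); v,u=np.mgrid[0:400,0:640]
    P=np.stack([(u-d['cx'])/f*z,(v-d['cy'])/f*z,z],-1)
    R=cv2.Rodrigues(np.asarray(d['rvec'],float))[0]
    return (P-np.asarray(d['tvec']).ravel())@R   # world
def crop(d,u0,v0,u1,v1,s,fn):
    c=cv2.cvtColor(d['color'],cv2.COLOR_RGB2BGR)[v0:v1,u0:u1]
    cv2.imwrite('pics/'+fn,cv2.resize(c,None,fx=s,fy=s,interpolation=cv2.INTER_CUBIC))
E
python3 - <<'E'
from h import *
for n in('scene','top','wrist'):
    d=snap(n,n+'0.png'); print(n,d['vertical_fov'],d['cx'],d['cy'],d['rvec'],d['tvec'])
print(ctrl.sense(),ctrl.tcp_to_tips)
E
```

```text
pics
scene 56.69345125562393 311.41480819658614 201.33865372512003 [ 2.25974912  0.92208503 -0.34222581] [-429.85825492 -243.47190867 1094.77187965]
top 57.47673264382429 322.1158991915037 201.16364373924102 [ 2.14643209 -2.18362588  0.12474819] [ 28.75926129 612.14248683 931.14978088]
wrist 65.70646984690485 319.26576253941033 202.54743261079008 [-2.27995815 -1.75168772 -0.28001735] [-524.78209533  -39.13158665  380.39915251]
{'time': 0.15, 'q': array([ 1.17271671e+00,  2.91125715e-01, -1.53940407e-01,  1.12671146e+00,
        2.24002537e-05,  1.43149628e+00]), 'joint_vel': array([ 0.00187044, -0.00035089,  0.00307656, -0.00024249,  0.000414  ,
       -0.00207535]), 'joint_efforts': array([ 1.67799884e-03, -5.37367308e+01,  3.31521070e+01,  1.13824866e-02,
       -1.63755280e-04,  1.70796881e-05]), 'eef_pos': array([134.21226247, 507.22410397, 241.8819851 ]), 'orientation': array([-1.3210457, -1.0158282,  1.0172685]), 'ft_force': array([-0.93879284, -0.39542329, -0.01664712]), 'ft_torque': array([-0.00557726, -0.03122486, -0.00649018]), 'finger_gap': 85.28547072081537} 11.0
```

View pics/top0.png

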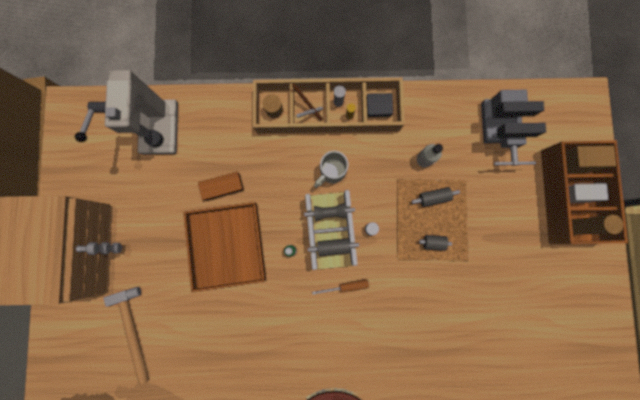

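View pics/scene0.png

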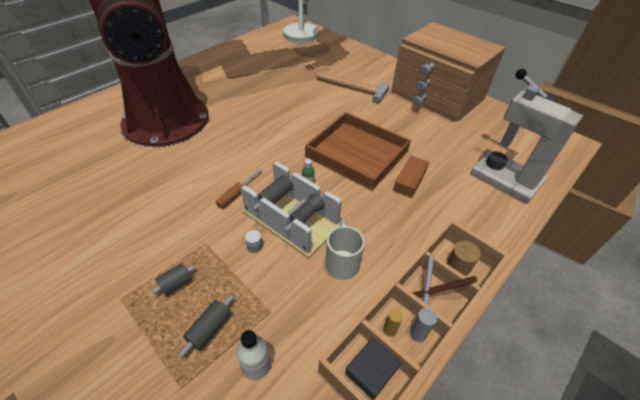

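Run:
```python
from h import *
s=ctrl.sense(); R=cv2.Rodrigues(s['orientation'])[0]; print(R.round(3)) 
d=load('top'); P=cloud(d)
Z=P[...,2]
img=np.clip((Z+20)*1.5,0,255).astype(np.uint8)
cv2.imwrite('pics/topz.png',img)
print(np.isnan(P).sum(), (d['z_map']==0).mean())
```

```text
[[ 0.256 -0.    -0.967]
 [ 0.967 -0.001  0.256]
 [-0.001 -1.     0.   ]]
0 0.00375
```

View pics/wrist0.png

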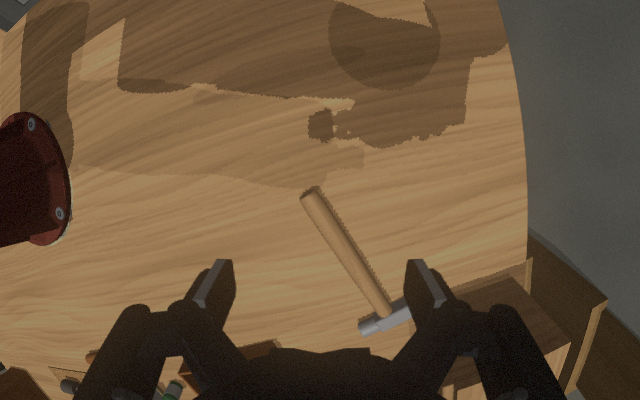

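Run:
```python
from h import *
for n,pts in(('top',[(331,395),(225,247),(332,230),(437,197),(436,242),(432,220),(290,251),(372,229),(334,245),(330,212),(338,288),(333,165),(430,155)]),('scene',[(160,100),(292,205),(210,325),(175,280)])):
    d=load(n); P=cloud(d)
    for u,v in pts: print(n,u,v,P[v,u].round(0))
    R=cv2.Rodrigues(d['rvec'])[0]; print('cam pos',-R.T@d['tvec'])
    q,_=cv2.projectPoints(np.array([[134.,507,240],[0,0,0],[0,0,300.]]),d['rvec'],d['tvec'],np.array([[K(d),0,d['cx']],[0,K(d),d['cy']],[0,0,1.]]),None); print(q.reshape(-1,2))
d=load('top')
crop(d,280,180,390,280,7,'c1.png');crop(d,390,170,480,270,6,'c2.png')
```

```text
top 331 395 [116.   4.  12.]
top 225 247 [496. 281.   6.]
top 332 230 [536.  -7.  28.]
top 437 197 [ 617. -284.   43.]
top 436 242 [ 500. -274.   47.]
top 432 220 [ 559. -279.    5.]
top 290 251 [484. 100.  78.]
top 372 229 [ 537. -110.   42.]
top 334 245 [497.  -9.  79.]
top 330 212 [580.  -1.  74.]
top 338 288 [384. -20.  16.]
top 333 165 [716. -14.   2.]
top 430 155 [ 719. -256.   91.]
cam pos [504.56359     22.06298546 993.73751165]
[[ 74.01911517 439.31221143]
 [333.38078104 440.93728456]
 [339.03806977 534.51325736]]
scene 160 100 [ 74. -27. 110.]
scene 292 205 [515.  22.   9.]
scene 210 325 [ 634. -284.   40.]
scene 175 280 [ 512. -278.   36.]
cam pos [ 940.13697641 -357.01554604  656.70733479]
[[318.72138195  -1.89739663]
 [165.85460641 118.89329005]
 [129.51110143  12.60912405]]
```

View pics/c1.png

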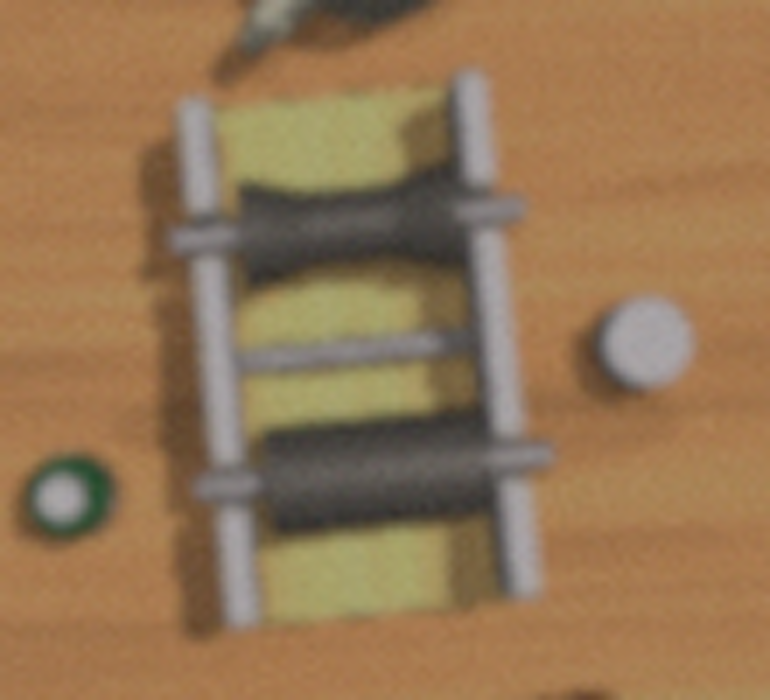

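View pics/c2.png

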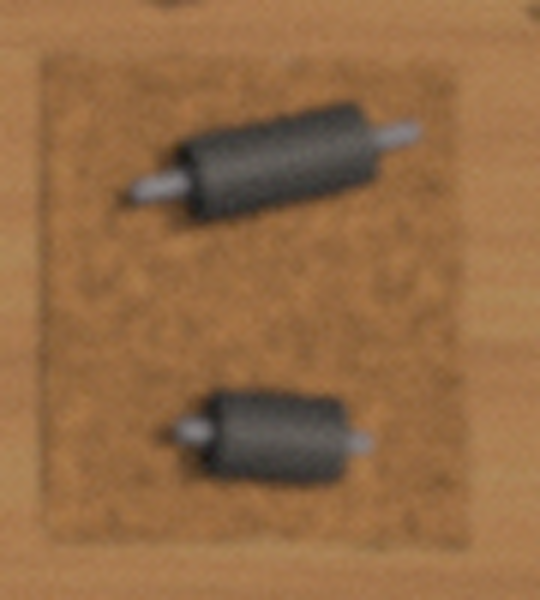

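```bash
cat >> h.py <<'E'
def ray(d,u,v,z):
    f=K(d); R=cv2.Rodrigues(np.asarray(d['rvec'],float))[0]; t=np.asarray(d['tvec']).ravel()
    c=-R.T@t; r=R.T@np.array([(u-d['cx'])/f,(v-d['cy'])/f,1.]); return c+r*(z-c[2])/r[2]
E
python3 - <<'E'
from h import *
d=load('top')
def pr(n,a,b,z):
    A=ray(d,*a,z);B=ray(d,*b,z);w=A-B
    print(n,((A+B)/2).round(1),'len',np.linalg.norm(w).round(1),'yaw of y-axis(deg from +y)',np.degrees(np.arctan2(-w[0],w[1])).round(2))
c1=lambda x,y:(280-.43+x/7,180-.43+y/7)
c2=lambda x,y:(390-.42+x/6,170-.42+y/6)
pr('worn',c1(170,240),c1(525,208),60)
pr('good',c1(195,489),c1(552,453),60)
pr('new',c2(130,194),c2(420,130),24)
for n,a,b in(('cheekL',c1(195,97),c1(240,628)),('cheekR',c1(470,70),c1(525,598))):
    A=ray(d,*a,85);B=ray(d,*b,85);w=A-B;print(n,A.round(1),B.round(1),((A+B)/2).round(1),np.linalg.norm(w),np.degrees(np.arctan2(w[1],w[0])))
# tray
for p in((185,210),(259,204),(193,291),(266,282)): print('tray',ray(d,*p,40).round(0))
# depth
P=cloud(d)
X,Y,Z=P[...,0],P[...,1],P[...,2]
def pca(n,m):
    q=P[m];c=q.mean(0);w,V=np.linalg.eigh(np.cov((q-c)[:,:2].T));v=V[:,1];
    t=(q-c)[:,:2]@v; print(n,len(q),c.round(1),'zmax',np.percentile(q[:,2],95).round(1),'ext',t.min().round(1),t.max().round(1),'mid',(c[:2]+v*(t.min()+t.max())/2).round(1),'yaw',np.degrees(np.arctan(-v[0]/v[1])).round(2))
pca('new',(Z>14)&(Z<60)&(abs(X-617)<45)&(abs(Y+284)<85))
pca('short',(Z>14)&(Z<60)&(abs(X-500)<40)&(abs(Y+275)<60))
g=(d['color'].mean(-1)<95)
pca('newbarrel',(Z>28)&(Z<60)&(abs(X-617)<45)&(abs(Y+284)<85)&g)
E
```

```text
worn [5.825e+02 5.000e-01 6.000e+01] len 130.8 yaw of y-axis(deg from +y) 4.18
good [492.4  -7.2  60. ] len 130.3 yaw of y-axis(deg from +y) 4.72
new [ 620.9 -285.9   24. ] len 133.8 yaw of y-axis(deg from +y) 11.46
cheekL [627.  55.  85.] [438.9  41.6  85. ] [533.   48.3  85. ] 188.62678767834618 4.067450806806441
cheekR [635.1 -44.   85. ] [447.5 -58.6  85. ] [541.3 -51.3  85. ] 188.1922793332338 4.4707277438407615
tray [595. 378.  40.]
tray [607. 184.  40.]
tray [386. 353.  40.]
tray [406. 166.  40.]
new 543 [ 618.6 -282.6   38.2] zmax 46.0 ext -67.0 61.4 mid [ 619.1 -285.3] yaw 11.26
short 393 [ 498.5 -275.5   38.5] zmax 46.2 ext -44.1 38.4 mid [ 498.3 -278.3] yaw -4.82
newbarrel 447 [ 618.7 -283.8   40.3] zmax 46.2 ext -41.9 62.0 mid [ 616.7 -274. ] yaw 11.32
```

Request:
{"op": "send_rows", "data": {"commands": [[[0.028,-0.0316,-0.003],-4.43],[[0.028,-0.0316,-0.003],-4.43],[[0.028,-0.0316,-0.003],-4.43],[[0.028,-0.0316,-0.003],-4.43],[[0.028,-0.0316,-0.003],-4.43],[[0.028,-0.0316,-0.003],-4.43],[[0.028,-0.0316,-0.003],-4.43],[[0.028,-0.0316,-0.003],-4.43]], "jaw": -0.5}}

```text
time: 1.15
eef_pos: [359.1, 253.6, 218.2]
orientation: [-1.502, -0.541, 0.541]
ft_force: [0.7, 0.8, 0.7]
finger_gap: 63.7
```

Request:
{"op": "send_rows", "data": {"commands": [[[0.028,-0.0316,-0.003],-4.43],[[0.028,-0.0316,-0.003],-4.43],[[0.028,-0.0316,-0.003],-4.43],[[0.028,-0.0316,-0.003],-4.43],[[0.028,-0.0316,-0.003],-4.43],[[0.028,-0.0316,-0.003],-4.43],[[0.028,-0.0316,-0.003],-4.43],[[0.028,-0.0316,-0.003],-4.43]]}}

```text
time: 2.15
eef_pos: [583.0, 0.8, 193.9]
orientation: [-1.57, -0.056, 0.057]
ft_force: [0.3, 0.6, 0.5]
finger_gap: 63.9
```

Request:
{"op": "send_rows", "data": {"commands": [[[0,0,0],0],[[0,0,0],0]]}}

```text
time: 2.4
eef_pos: [581.7, 2.1, 193.9]
orientation: [-1.57, -0.058, 0.06]
ft_force: [0.5, -0.1, 0.3]
finger_gap: 63.8
```

```bash
cat >> h.py <<'E'
def st():
    s=ctrl.sense(); R=cv2.Rodrigues(s['orientation'])[0]
    print('t',round(s['time'],2),'pos',s['eef_pos'].round(1),'yaw',np.degrees(np.arctan2(R[1,0],R[0,0])).round(2),'y',R[:,1].round(3),'F',s['ft_force'].round(1),'gap',round(s['finger_gap'],1),'q',s['q'].round(2))
def wproj(d,pts):
    R=cv2.Rodrigues(np.asarray(d['rvec'],float))[0]; p=np.atleast_2d(pts)@R.T+np.asarray(d['tvec']).ravel()
    th=np.arctan2(np.hypot(p[:,0],p[:,1]),p[:,2]); ph=np.arctan2(p[:,1],p[:,0]); r=K(d)*th
    return np.stack([d['cx']+r*np.cos(ph),d['cy']+r*np.sin(ph)],-1)
def wray(d,u,v,z):
    a=np.array([u-d['cx'],v-d['cy']]);r=np.hypot(*a);th=r/K(d)
    R=cv2.Rodrigues(np.asarray(d['rvec'],float))[0];t=np.asarray(d['tvec']).ravel();c=-R.T@t
    w=R.T@np.array([*(a/r*np.sin(th)),np.cos(th)]);return c+w*(z-c[2])/w[2]
E
python3 - <<'E'
from h import *
st(); d=snap('wrist','w1.png')
E
```

```text
t 2.4 pos [581.7   2.1 193.9] yaw 4.31 y [-0.001  0.    -1.   ] F [ 0.5 -0.1  0.3] gap 63.8 q [-0.12  0.43 -0.08  1.06  0.    1.37]
```

View pics/w1.png

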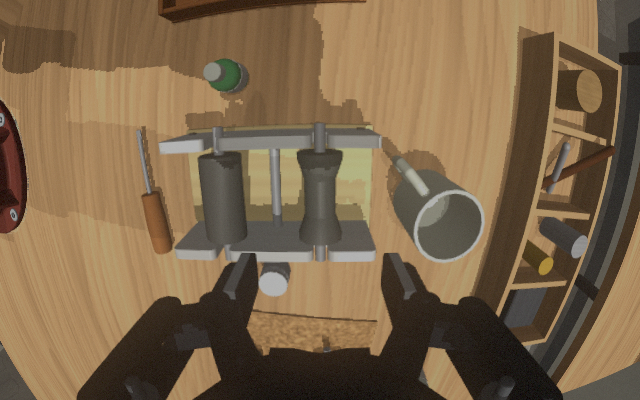

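Run:
```python
from h import *
d=load('wrist'); crop(d,190,105,400,275,3.8,'w1c.png')
print(wproj(d,[[582.3,1,60],[582.3-65*np.sin(.0755),1+65*np.cos(.0755),60],[582.3+65*np.sin(.0755),1-65*np.cos(.0755),60]]))
```

```text
[[320.40136283 197.23082023]
 [320.29913306 124.17672685]
 [320.45591776 261.08319997]]
```

View pics/w1c.png

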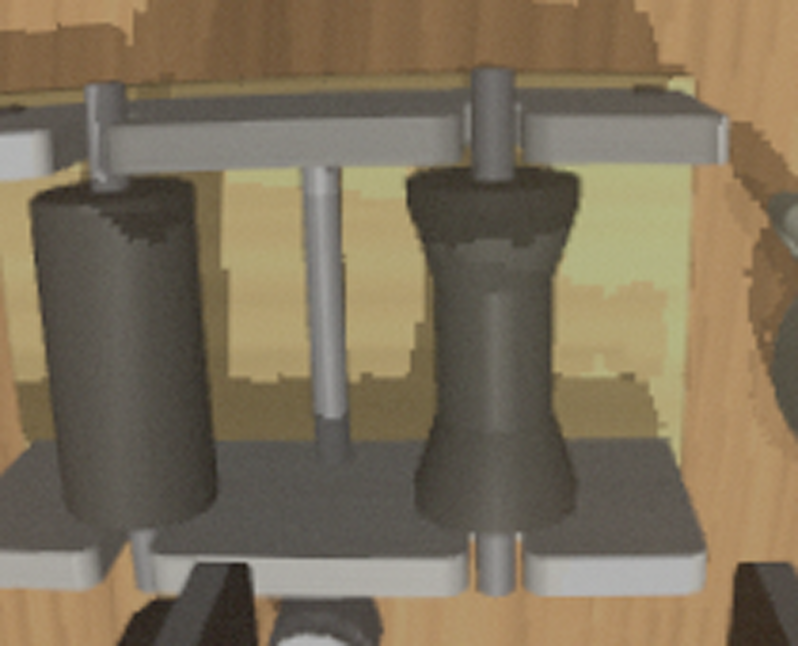

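Request:
{"op": "send_rows", "data": {"commands": [[[0,0,-0.02],0],[[0,0,-0.02],0],[[0,0,-0.02],0],[[0,0,-0.02],0],[[0,0,-0.02],0],[[0,0,-0.02],0],[[0,0,-0.013],0],[[0,0,-0.006],0]]}}

```text
time: 3.45
eef_pos: [581.9, 2.5, 55.0]
orientation: [-1.57, -0.059, 0.06]
ft_force: [-0.8, 0.3, 0.5]
finger_gap: 64.4
```

Request:
{"op": "send_rows", "data": {"commands": [[[0,0,0],0],[[0,0,0],0],[[0,0,0],0],[[0,0,0],0],[[0,0,0],0],[[0,0,0],0],[[0,0,0],0],[[0,0,0],0]], "jaw": 1, "force": 40}}

```text
time: 4.45
eef_pos: [583.0, 1.9, 56.0]
orientation: [-1.57, -0.06, 0.058]
ft_force: [-0.8, 0.7, 5.1]
finger_gap: 26.8
```

Run:
```python
from h import *
st(); d=snap('wrist','w2.png')
```

```text
t 4.45 pos [583.    1.9  56. ] yaw 4.29 y [ 0.002 -0.    -1.   ] F [-0.8  0.7  5.1] gap 26.8 q [-0.12  0.56 -0.26  0.75  0.    1.37]
```

View pics/w2.png

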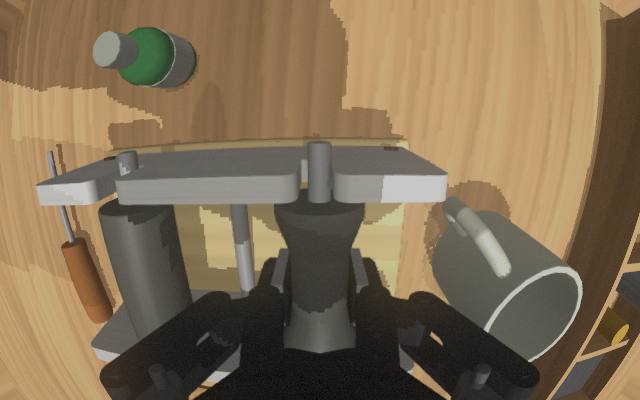

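Request:
{"op": "send_rows", "data": {"commands": [[[0,0,0.003],0],[[0,0,0.004],0],[[0,0,0.005],0],[[0,0,0],0]], "force": 60}}

```text
time: 5.0
eef_pos: [582.6, 1.9, 67.7]
orientation: [-1.57, -0.059, 0.058]
ft_force: [-0.7, -0.0, -2.9]
finger_gap: 26.4
```

Run:
```python
from h import *
st(); d=snap('wrist','w3.png');snap('scene','s3.png'); d=load('scene');crop(d,220,140,380,280,5,'s3c.png')
```

```text
t 5.0 pos [582.6   1.9  67.7] yaw 4.29 y [ 0.001 -0.    -1.   ] F [-0.7 -0.  -2.9] gap 26.4 q [-0.12  0.55 -0.25  0.78 -0.    1.37]
```

View pics/w3.png

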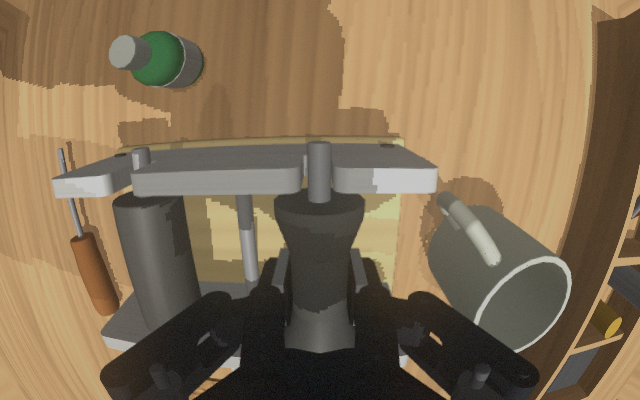

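View pics/s3c.png

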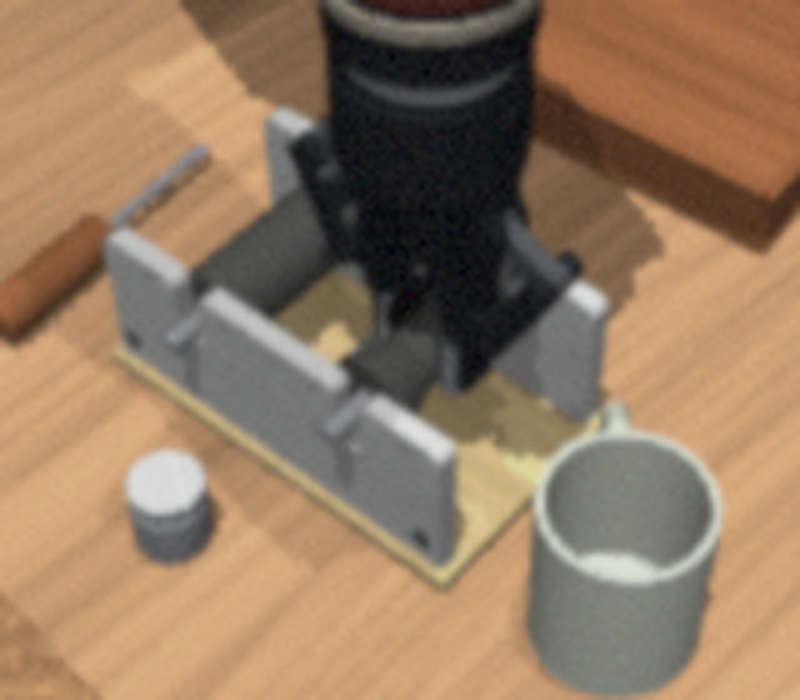

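Request:
{"op": "send_rows", "data": {"commands": [[[0,0,0.015],0],[[0,0,0.022],0],[[0,0,0.025],0],[[0,0,0.02],0],[[-0.005,0.015,0],0],[[-0.01,0.03,0],0],[[-0.01,0.032,0],0],[[-0.01,0.032,0],0]]}}

```text
time: 6.1
eef_pos: [546.0, 112.6, 148.7]
orientation: [-1.57, -0.058, 0.06]
ft_force: [0.7, -0.2, -1.7]
finger_gap: 26.2
```

Request:
{"op": "send_rows", "data": {"commands": [[[-0.01,0.032,0],0],[[-0.01,0.032,0],0],[[-0.01,0.032,0],0],[[-0.01,0.031,0],0],[[-0.007,0.022,-0.01],0],[[-0.003,0.01,-0.02],0],[[0,0,-0.02],0],[[0,0,-0.02],0]]}}

```text
time: 7.1
eef_pos: [495.9, 270.6, 78.1]
orientation: [-1.57, -0.059, 0.061]
ft_force: [-0.2, -0.5, -2.8]
finger_gap: 26.2
```

Run:
```python
from h import *
st(); d=snap('wrist','w4.png');snap('top','t4.png')
print([wray(d,*p,40).round(0) for p in ((0,0),)])
```

```text
t 7.1 pos [495.9 270.6  78.1] yaw 4.35 y [-0.001 -0.    -1.   ] F [-0.2 -0.5 -2.8] gap 26.2 q [ 0.37  0.51 -0.29  0.78  0.    1.86]
[array([202., 461.,  40.])]
```

View pics/w4.png

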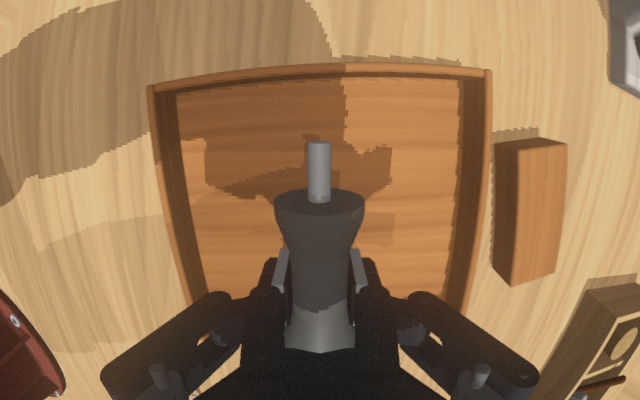

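View pics/t4.png

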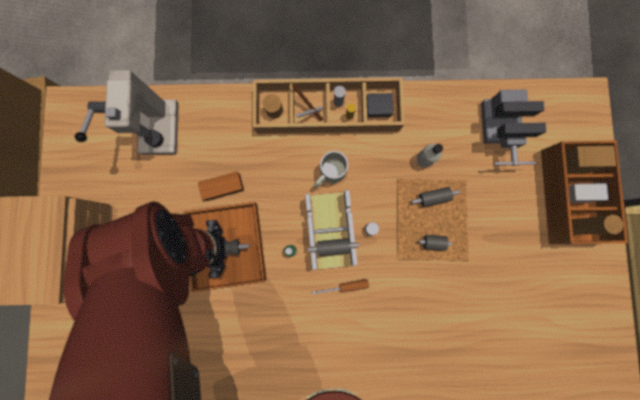

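Request:
{"op": "send_rows", "data": {"commands": [[[0,0,-0.015],0],[[0,0,-0.015],0],[[0,0,-0.012],0],[[0,0,-0.008],0],[[0,0,-0.004],0],[[0,0,0],0]]}}

```text
time: 7.95
eef_pos: [497.4, 269.9, 25.2]
orientation: [-1.57, -0.059, 0.059]
ft_force: [-1.0, -0.8, -2.6]
finger_gap: 26.2
```

Request:
{"op": "send_rows", "data": {"commands": [[[0,0,-0.001],0],[[0,0,-0.001],0],[[0,0,0],0]]}}

```text
time: 8.32
eef_pos: [497.4, 269.9, 23.4]
orientation: [-1.57, -0.059, 0.059]
ft_force: [-0.1, -0.7, -3.0]
finger_gap: 26.2
```

Request:
{"op": "send_rows", "data": {"commands": [[[0,0,-0.001],0],[[0,0,-0.001],0],[[0,0,0],0]]}}

```text
time: 8.7
eef_pos: [497.6, 270.0, 22.1]
orientation: [-1.57, -0.059, 0.058]
ft_force: [-2.6, -1.4, 8.8]
finger_gap: 26.2
```

Request:
{"op": "send_rows", "data": {"commands": [[[0,0,0],0],[[0,0,0],0],[[0,0,0],0],[[0,0,0],0],[[0,0,0],0]], "jaw": -0.5}}

```text
time: 9.32
eef_pos: [497.4, 269.9, 21.3]
orientation: [-1.57, -0.059, 0.059]
ft_force: [-0.2, -0.7, 0.3]
finger_gap: 63.8
```

Request:
{"op": "send_rows", "data": {"commands": [[[0,0,0.01],0],[[0,0,0.02],0],[[0,0,0.03],0],[[0,0,0.03],0],[[0,0,0.03],0],[[0,0,0.03],0],[[0,0,0],0]]}}

```text
time: 10.2
eef_pos: [498.9, 270.5, 174.3]
orientation: [-1.568, -0.063, 0.055]
ft_force: [-0.3, -0.5, -0.5]
finger_gap: 64.2
```

Run:
```python
from h import *
st(); d=snap('wrist','w5.png')
```

```text
t 10.2 pos [498.9 270.5 174.3] yaw 4.29 y [ 0.005  0.002 -1.   ] F [-0.3 -0.5 -0.5] gap 64.2 q [ 0.37  0.41 -0.16  0.99  0.    1.86]
```

View pics/w5.png

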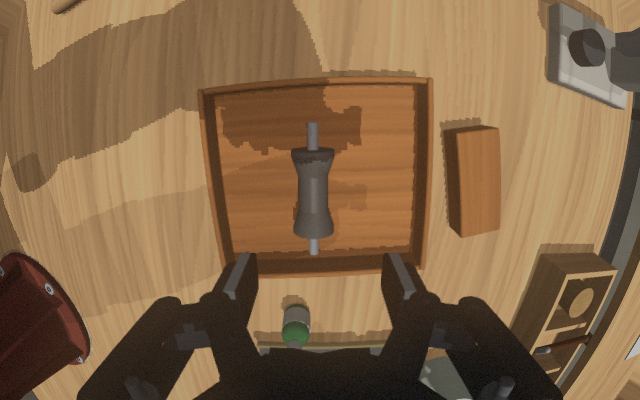

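Request:
{"op": "send_rows", "data": {"commands": [[[0.003,-0.015,0],0],[[0.006,-0.03,0.002],0],[[0.01,-0.045,0.002],0],[[0.01,-0.045,0.002],0],[[0.01,-0.045,0.002],0],[[0.01,-0.045,0],0],[[0.01,-0.045,0],0],[[0.01,-0.045,0],1]]}}

```text
time: 11.25
eef_pos: [565.6, -47.4, 178.3]
orientation: [-1.569, -0.071, 0.074]
ft_force: [1.3, 0.7, 0.2]
finger_gap: 64.1
```

Request:
{"op": "send_rows", "data": {"commands": [[[0.01,-0.045,0],1],[[0.01,-0.045,0],1],[[0.01,-0.045,0],1],[[0.01,-0.045,0],1],[[0.008,-0.036,0],1],[[0.004,-0.018,0],1],[[0.0015,-0.0066,0],0],[[0,0,0],0]]}}

```text
time: 12.25
eef_pos: [619.1, -285.8, 178.5]
orientation: [-1.564, -0.153, 0.155]
ft_force: [0.3, -0.2, -0.2]
finger_gap: 64.0
```

Run:
```python
from h import *
st(); d=snap('wrist','w6.png')
a=np.radians(11.3);u=np.array([-np.sin(a),np.cos(a),0]);c=np.array([620,-285.6,24])
print(wproj(d,[c,c+65*u,c-65*u]))
crop(d,220,90,430,290,3.8,'w6c.png')
```

```text
t 12.25 pos [ 619.1 -285.8  178.5] yaw 11.24 y [-0.001  0.001 -1.   ] F [ 0.3 -0.2 -0.2] gap 64.0 q [-0.54  0.63  0.22  1.16  0.    0.84]
[[320.63784937 189.74750375]
 [320.49312162 121.52281419]
 [320.72860397 250.49159438]]
```

View pics/w6.png

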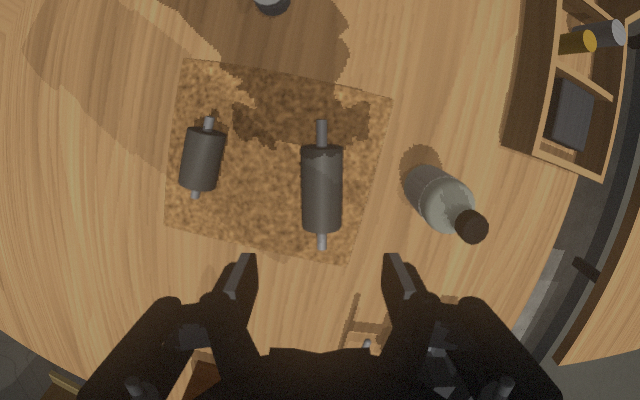

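View pics/w6c.png

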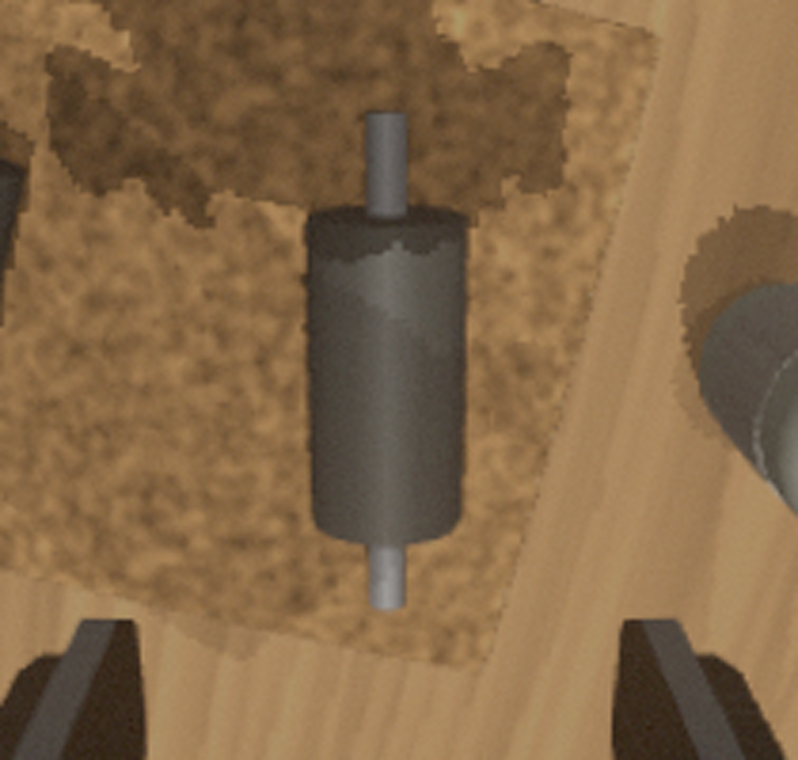

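Request:
{"op": "send_rows", "data": {"commands": [[[0.001,0.0005,-0.02],0],[[0,0,-0.03],0],[[0,0,-0.03],0],[[0,0,-0.03],0],[[0,0,-0.025],0],[[0,0,-0.013],0],[[0,0,-0.007],0],[[0,0,-0.004],0]]}}

```text
time: 13.3
eef_pos: [621.2, -285.2, 20.7]
orientation: [-1.566, -0.155, 0.154]
ft_force: [-0.6, -0.4, 0.2]
finger_gap: 63.8
```

Request:
{"op": "send_rows", "data": {"commands": [[[0,0,0],0],[[0,0,0],0],[[0,0,0],0],[[0,0,0],0],[[0,0,0],0],[[0,0,0],0]], "jaw": 1, "force": 60}}

```text
time: 14.05
eef_pos: [621.3, -285.5, 21.3]
orientation: [-1.566, -0.155, 0.154]
ft_force: [-1.5, 0.9, 5.5]
finger_gap: 37.8
```

Run:
```python
from h import *
st(); d=snap('wrist','w7.png')
```

```text
t 14.05 pos [ 621.3 -285.5   21.3] yaw 11.29 y [ 0.001 -0.001 -1.   ] F [-1.5  0.9  5.5] gap 37.8 q [-0.54  0.76  0.03  0.84 -0.    0.84]
```

View pics/w7.png

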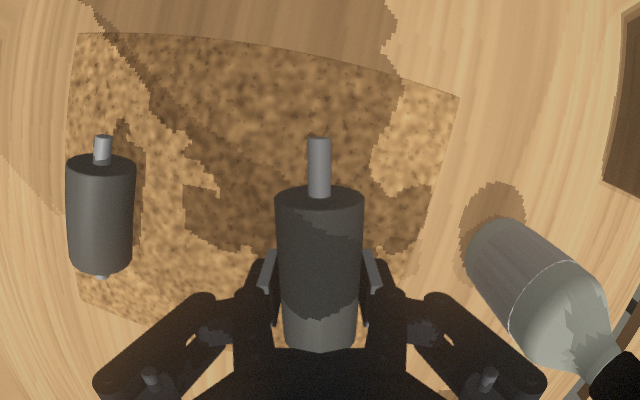

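Request:
{"op": "send_rows", "data": {"commands": [[[0,0,0.005],0],[[0,0,0.01],0],[[0,0,0.02],0],[[0,0,0.025],0],[[0,0,0.025],0],[[0,0,0.025],0],[[0,0,0.015],0],[[-0.002,0.015,0.005],0]]}}

```text
time: 15.1
eef_pos: [619.1, -270.7, 151.1]
orientation: [-1.566, -0.155, 0.153]
ft_force: [0.6, 0.2, -3.8]
finger_gap: 38.2
```

Request:
{"op": "send_rows", "data": {"commands": [[[-0.005,0.035,0],-1],[[-0.006,0.045,0],-1],[[-0.006,0.045,0],-1],[[-0.006,0.045,0],-1],[[-0.006,0.045,0],-1],[[-0.005,0.035,0],-1],[[-0.002,0.016,0],-1],[[-0.0005,0.005,0],0]]}}

```text
time: 16.1
eef_pos: [581.2, 2.6, 149.6]
orientation: [-1.57, -0.059, 0.062]
ft_force: [-0.1, -0.4, -3.7]
finger_gap: 38.3
```

Request:
{"op": "send_rows", "data": {"commands": [[[0,0,0],0],[[0,0,0],0]]}}

```text
time: 16.35
eef_pos: [582.3, 0.2, 150.1]
orientation: [-1.57, -0.058, 0.058]
ft_force: [0.1, 1.1, -3.8]
finger_gap: 37.7
```

Run:
```python
from h import *
st(); d=snap('wrist','w8.png');snap('scene','s8.png');crop(load('scene'),220,100,380,260,3.7,'s8c.png')
for x in (582.4,): 
  a=np.radians(4.35);u=np.array([-np.sin(a),np.cos(a),0]);
  s=ctrl.sense()['eef_pos'];c=s+[0,0,4]
  print('pred roller ends',wproj(d,[c+65*u,c-65*u]))
  b=np.array([582.3,1,85]);print('pred slot at cheek tops inner/outer',wproj(d,[b+45*u,b+55*u,b-45*u,b-55*u]))
```

```text
t 16.35 pos [5.823e+02 2.000e-01 1.501e+02] yaw 4.26 y [-0. -0. -1.] F [ 0.1  1.1 -3.8] gap 37.7 q [-0.13  0.46 -0.15  0.96 -0.    1.37]
pred roller ends [[319.74345137 143.18691675]
 [320.36762249 368.76240752]]
pred slot at cheek tops inner/outer [[319.67182087 159.00287031]
 [319.62033147 143.59233248]
 [320.04419168 279.85376584]
 [320.075163   290.80477997]]
```

View pics/w8.png

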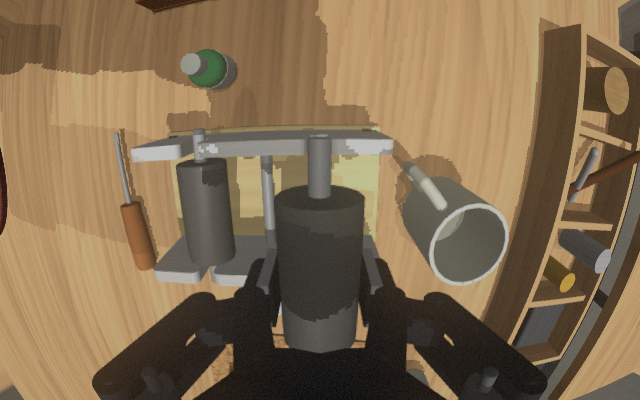

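View pics/s8c.png

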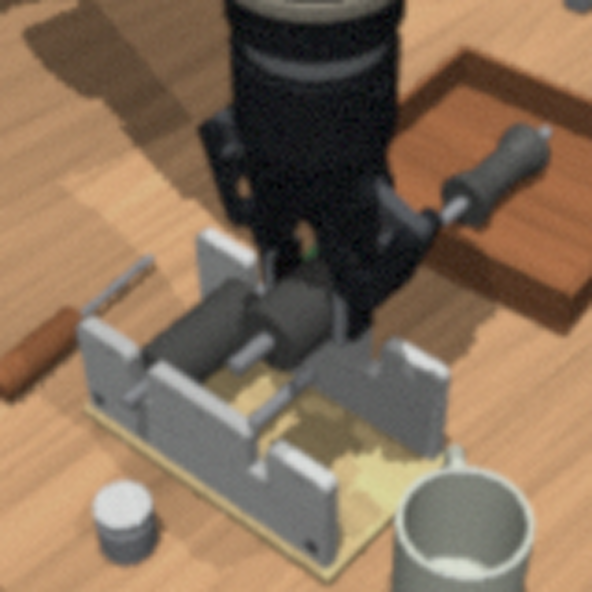

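Run:
```python
from h import *
a=cv2.imread('pics/w3.png')[120:220,260:380];b=cv2.imread('pics/w8.png')[120:220,260:380]
cv2.imwrite('pics/cmp.png',cv2.resize(np.hstack([a,b]),None,fx=3.3,fy=3.3,interpolation=cv2.INTER_CUBIC))
d=load('wrist');s=ctrl.sense()['eef_pos'];t=np.radians(4.3);u=np.array([-np.sin(t),np.cos(t),0])
for dz in(0,4,9):
  for L in(64,65,68,70,75): print(dz,L,wproj(d,[s+[0,0,dz]+L*u]).round(1))
print('barrel end',wproj(d,[s+[0,0,24]+40*u,s+[0,0,24]+43*u]))
```

```text
0 64 [[319.9 144.3]]
0 65 [[319.9 142. ]]
0 68 [[319.9 135. ]]
0 70 [[319.8 130.3]]
0 75 [[319.8 118.5]]
4 64 [[319.9 145.6]]
4 65 [[319.9 143.2]]
4 68 [[319.9 136. ]]
4 70 [[319.9 131.1]]
4 75 [[319.8 119. ]]
9 64 [[319.9 147.3]]
9 65 [[319.9 144.8]]
9 68 [[319.9 137.3]]
9 70 [[319.9 132.3]]
9 75 [[319.8 119.6]]
barrel end [[320.10941647 217.69623953]
 [320.09510209 210.0685571 ]]
```

View pics/cmp.png

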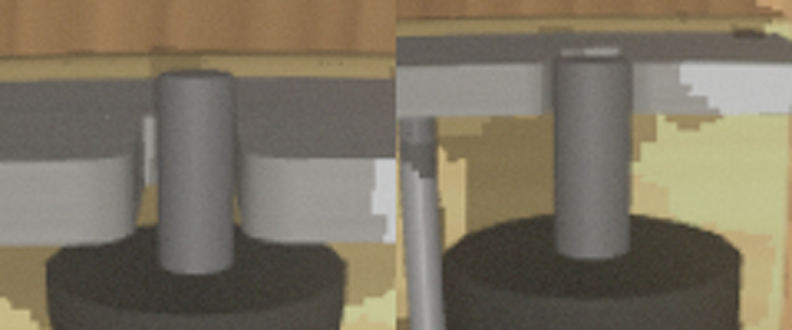

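Request:
{"op": "send_rows", "data": {"commands": [[[-0.0004,-0.0017,-0.01],0],[[0,0,-0.02],0],[[0,0,-0.015],0],[[0,0,-0.008],0],[[0,0,0],0],[[0,0,0],0]]}}

```text
time: 17.2
eef_pos: [582.4, -0.9, 97.8]
orientation: [-1.57, -0.06, 0.058]
ft_force: [-0.7, -0.0, -3.4]
finger_gap: 38.4
```

Run:
```python
from h import *
st(); d=snap('wrist','w9.png');crop(d,260,110,380,210,6,'w9c.png');snap('scene','s9.png');crop(load('scene'),220,100,380,260,3.7,'s9c.png')
```

```text
t 17.2 pos [582.4  -0.9  97.8] yaw 4.29 y [ 0.001 -0.    -1.   ] F [-0.7 -0.  -3.4] gap 38.4 q [-0.13  0.51 -0.22  0.84  0.    1.37]
```

View pics/w9c.png

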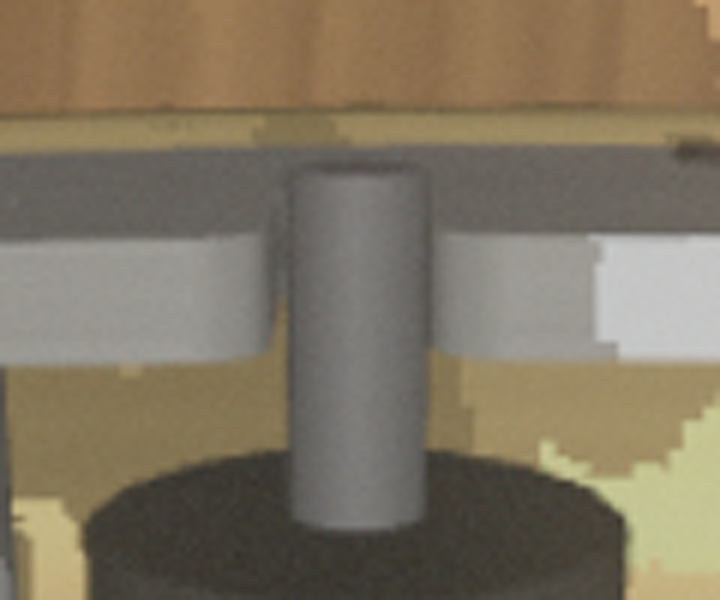

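View pics/s9c.png

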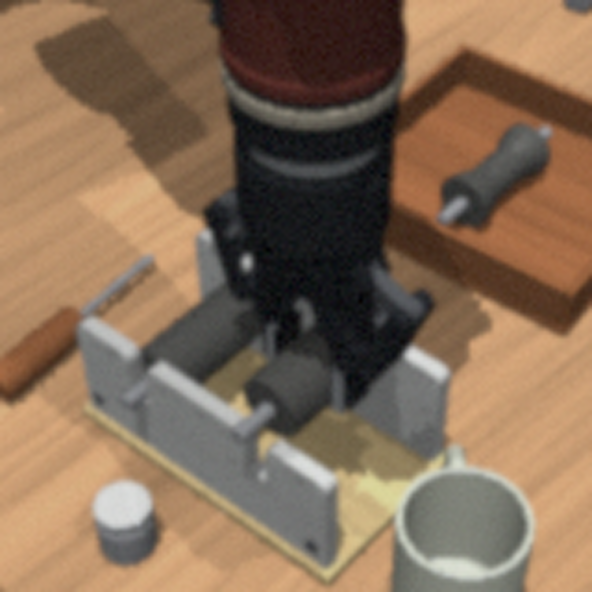

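Request:
{"op": "send_rows", "data": {"commands": [[[-0.0005,0,-0.003],0],[[0,0,-0.004],0],[[0,0,-0.004],0],[[0,0,-0.004],0],[[0,0,-0.004],0],[[0,0,0],0]]}}

```text
time: 18.05
eef_pos: [581.2, -0.9, 77.9]
orientation: [-1.57, -0.058, 0.059]
ft_force: [0.1, 0.3, -4.0]
finger_gap: 37.9
```

No contact force; the axle is entering the slots.

Request:
{"op": "send_rows", "data": {"commands": [[[0,0,-0.004],0],[[0,0,-0.004],0],[[0,0,-0.004],0],[[0,0,-0.003],0],[[0,0,-0.002],0],[[0,0,-0.001],0],[[0,0,-0.001],0],[[0,0,0],0]]}}

```text
time: 19.05
eef_pos: [581.4, -0.9, 59.3]
orientation: [-1.57, -0.059, 0.059]
ft_force: [-0.4, 0.4, -4.2]
finger_gap: 38.5
```

Request:
{"op": "send_rows", "data": {"commands": [[[0,0,-0.001],0],[[0,0,-0.001],0],[[0,0,0],0],[[0,0,0],0]]}}

```text
time: 19.55
eef_pos: [581.5, -0.9, 57.3]
orientation: [-1.57, -0.059, 0.059]
ft_force: [-0.5, 0.3, -3.1]
finger_gap: 38.3
```

Run:
```python
from h import *
st(); d=snap('wrist','w10.png');crop(d,260,110,380,210,6,'w10c.png');snap('scene','s10.png');crop(load('scene'),220,100,380,260,3.7,'s10c.png')
```

```text
t 19.55 pos [581.5  -0.9  57.3] yaw 4.29 y [ 0.  0. -1.] F [-0.5  0.3 -3.1] gap 38.3 q [-0.13  0.56 -0.26  0.75  0.    1.37]
```

View pics/w10c.png

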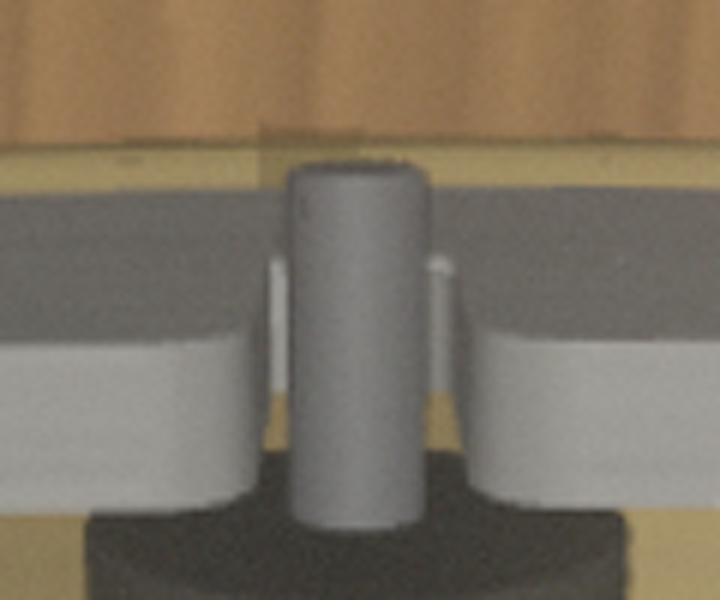

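View pics/s10c.png

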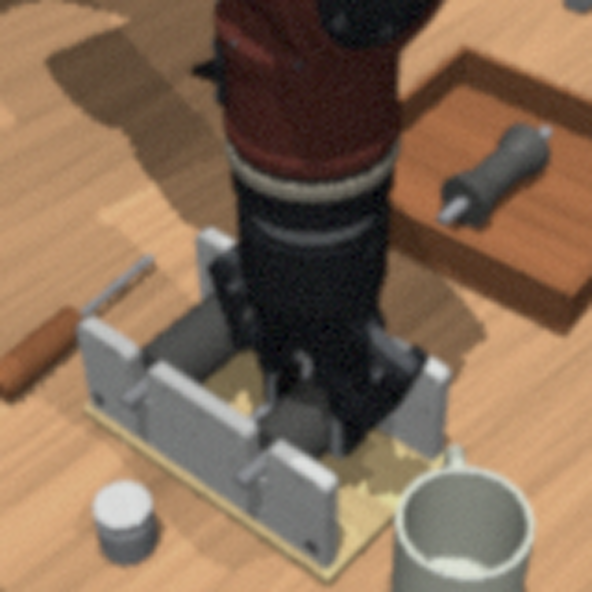

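Well centred in the slot (gaps about even at crop columns 270–290 and 428–455), not yet at the bottom. Lowering to contact.

Request:
{"op": "send_rows", "data": {"commands": [[[0,0,-0.001],0],[[0,0,0],0],[[0,0,0],0]]}}

```text
time: 20.02
eef_pos: [581.5, -0.9, 57.1]
orientation: [-1.57, -0.059, 0.058]
ft_force: [-3.4, 0.1, 7.0]
finger_gap: 38.5
```

Request:
{"op": "send_rows", "data": {"commands": [[[0,0,-0.001],0],[[0,0,0],0],[[0,0,0],0]]}}

```text
time: 20.4
eef_pos: [581.6, -0.9, 57.0]
orientation: [-1.57, -0.06, 0.058]
ft_force: [-6.5, -0.5, 16.4]
finger_gap: 38.2
```

Request:
{"op": "send_rows", "data": {"commands": [[[0,0,0.001],0],[[0,0,0],0]]}}

```text
time: 20.65
eef_pos: [581.5, -0.9, 57.1]
orientation: [-1.57, -0.059, 0.058]
ft_force: [-3.2, 0.1, 8.6]
finger_gap: 38.0
```

Request:
{"op": "send_rows", "data": {"commands": [[[0,0,0],0],[[0,0,0],0],[[0,0,0],0],[[0,0,0],0],[[0,0,0],0],[[0,0,0],0]], "jaw": -0.5}}

```text
time: 21.4
eef_pos: [581.5, -0.9, 56.3]
orientation: [-1.57, -0.059, 0.059]
ft_force: [-0.1, 0.5, 0.1]
finger_gap: 64.1
```

Request:
{"op": "send_rows", "data": {"commands": [[[0,0,0.01],0],[[0,0,0.015],0],[[0,0,0.025],0],[[0,0,0.03],0],[[0,0,0.03],0],[[0,0,0.03],0],[[0,0,0],0],[[0,0,0],0]]}}

```text
time: 22.4
eef_pos: [581.3, -0.9, 196.5]
orientation: [-1.57, -0.059, 0.059]
ft_force: [-0.8, 0.1, 0.0]
finger_gap: 64.0
```

Run:
```python
from h import *
st(); d=snap('wrist','w11.png');crop(d,190,105,400,275,3.8,'w11c.png')
```

```text
t 22.4 pos [581.3  -0.9 196.5] yaw 4.29 y [ 0. -0. -1.] F [-0.8  0.1  0. ] gap 64.0 q [-0.13  0.42 -0.08  1.07 -0.    1.37]
```

View pics/w11c.png

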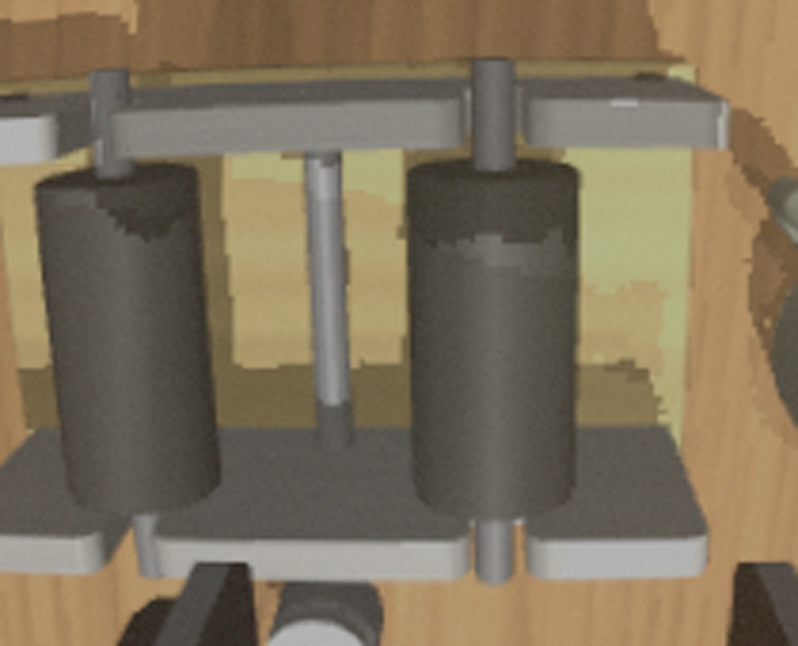

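Request:
{"op": "send_rows", "data": {"commands": [[[-0.01,0.03,0.02],0],[[-0.03,0.04,0.02],0],[[-0.03,0.045,0.02],0],[[-0.03,0.045,0.01],0],[[-0.03,0.045,0],0],[[-0.02,0.045,0],0],[[0,0.02,0],0],[[0,0,0],0]]}}

```text
time: 23.45
eef_pos: [431.4, 269.8, 265.6]
orientation: [-1.57, -0.06, 0.061]
ft_force: [0.6, -0.0, -1.2]
finger_gap: 63.9
```

Run:
```python
from h import *
d=load('wrist');a=np.radians(4.35);u=np.array([-np.sin(a),np.cos(a),0])
for z in(60,66):
  c=np.array([582.1,1.5,z]);print(z,wproj(d,[c+65*u,c-65*u]).round(1).tolist())
st(); t=snap('top','t12.png');s=snap('scene','s12.png');crop(s,220,100,430,270,3.8,'s12c.png')
P=cloud(t);X,Y,Z=P[...,0],P[...,1],P[...,2]
ux=np.array([np.cos(a),np.sin(a)]);o=np.array([537.2,-1.5]);Q=P[...,:2]-o;lx=Q@ux;ly=Q@u[:2]
for nm,b in(('new',45),('good',-45)):
  m=(abs(lx-b)<25)&(abs(ly)<36)&(Z>60);print(nm,m.sum(),'barrel top z',np.percentile(Z[m],95).round(1), 'x mean',lx[m].mean().round(1))
```

```text
60 [[320.6, 119.9], [320.8, 256.6]]
66 [[320.6, 120.2], [320.8, 259.6]]
t 23.45 pos [431.4 269.8 265.6] yaw 4.4 y [-0.001 -0.001 -1.   ] F [ 0.6 -0.  -1.2] gap 63.9 q [ 0.42  0.25 -0.15  1.17 -0.    1.91]
new 438 barrel top z 81.6 x mean 42.2
good 1492 barrel top z 993.7 x mean -35.3
```

View pics/t12.png

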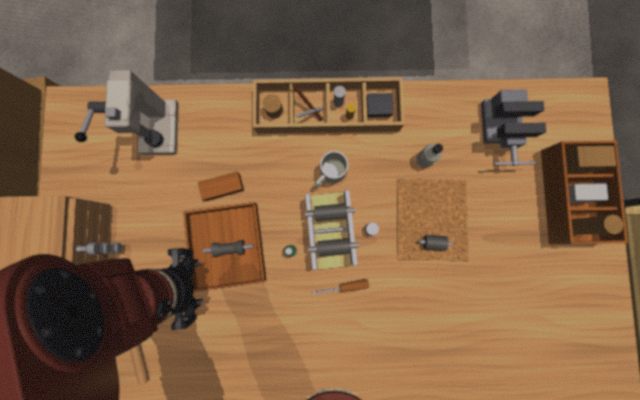

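View pics/s12c.png

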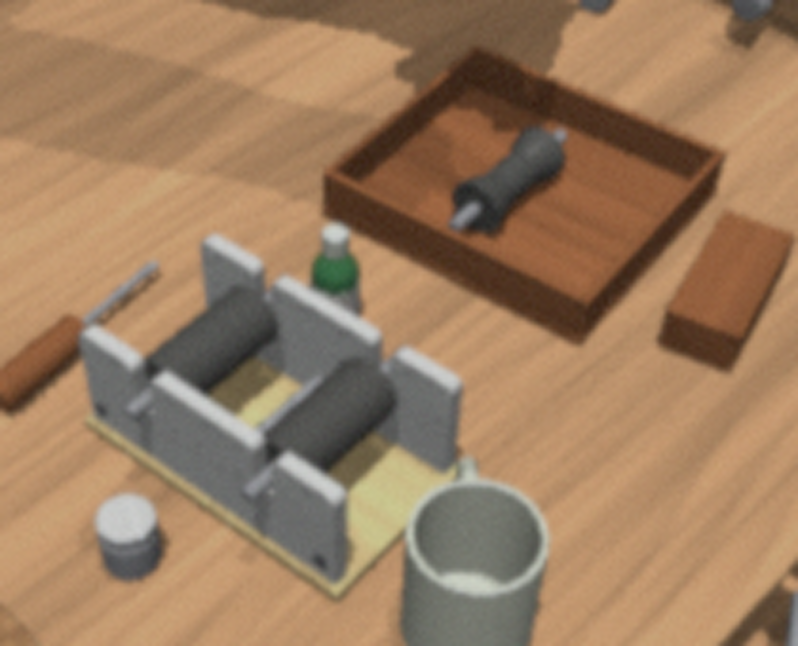

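Both rollers are seated, with the new barrel's top at about 81 mm against 80 expected. The worn roller lies in the tray and nothing else appears to have moved. Handing in.

```bash
python3 -c "
from cell import ctrl
print(ctrl.finish_job())"
```

```text
the job is handed in; nothing more can be done
None
```

I lifted the worn roller out of the far bay, laid it flat in the middle of the tray and let go. I then lowered the long spare into the freed slots, felt it touch the slot bottoms, released it and moved the arm clear. The job was handed in at about 23.5 s of the 58 s allowed.

Last checks before handing in:
- **New roller:** the top of its barrel read 81.6 mm, against 80 mm expected. In the wrist view its axle ends were within about 1.6 px of where a seated axle should appear.
- **Worn roller:** it lies at rest in the tray, seen in the wrist, top and scene pictures.
- **Everything else:** the good roller, short spare and other objects look unmoved in the top and scene pictures. I did not re-measure their positions.
- **Check that failed:** the depth reading meant to confirm the good roller's height came out as 993.7 mm, because pixels with no reading were counted. Its seating is therefore confirmed only by eye.

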